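# Turn out an oatcake from griddle to cooling stand

### The arm

A 6-joint arm with a two-finger parallel gripper is mounted at the origin on the work surface. World frame = base frame: x ahead of the robot, y to its left, z up, the work surface at z = 0. Lengths are in m, angles in rad, forces in N, time in s.
With the tool pointing down it reaches from about 0.3 to 0.775 m from the base axis. Payload 14.6 kg.
Tool frame: the origin (TCP) lies at the very end of the fingers, on their centre line; the grasp point (between the pads) lies 19 mm behind it; z points along the fingers, y is the line along which they close (so a half turn about z gives the same grasp; the last joint's range is limited). The gripper opens to 94 mm and grips with 3 to 60 N. Pads are 16 mm wide; open, the fingers measure 119 mm over their backs; the gripper's body (75 mm by 177 mm) begins 78 mm behind the grasp point.
Start: joints at [1.12, 0.3, 1.521, -0, 1.321, -0.067], TCP at [0.206, 0.51, 0.205] pointing down, gripper open.
Joint ranges: [-3.03, 3.03], [-0.79, 2.21], [0.23, 2.52], [-1.04, 4.18], [0, 3.07], [-2.55, 2.55]. Speed limits (rad/s): [2.22, 2.22, 2.57, 3.14, 3.14, 3.14].

### API

Orientations are given as a unit quaternion [x, y, z, w].
In Python, from plant import robot gives the robot as it stands. The module is installed in compiled form; this text tells all that it offers.
- The arm moves only by the tool jog_arm, never from a script. Its argument "increments" is a list of rows, each a list of 5 numbers: the shift along the tool's x, y, z scaled (see below), then the turn about the tool's z scaled (see below), then the finger opening in mm, from 0 to 94. A call has 1 to 8 rows; each row shifts and turns the commanded pose from where the row before left it, along the tool's axes as they then stand; what a row does not reach is not made up. The controller multiplies each number of a shift by 0.1 m and each number of a turn by pi/2 rad. A row lasts 1/8 s, in which the tool goes at most 62.5 mm and 10.7 degrees, less where a joint would pass 70% of its speed; a pose out of reach is approached as far as the arm can. A call with a number of a shift or a turn outside -1 to 1 is refused whole. A call with a gripper value outside its range is refused whole. The fingers move at their own pace and stop on an object; "force" is the grip in N (left out, the last holds). Time passes only in rows, so rows that do not move let the fingers close. It gives the time, the measured TCP pose, the force, the opening and the grip force at its end, in the units of the state.
- robot.observe(): the state, without advancing time (a new reading comes with each control period).
- robot.grab_frame(name): name is "scene" or "top" or "wrist"; returns the picture (420x560x3 uint8, red, green, blue); there is no depth.
- robot.camera_params(name): a dict with "fovy" (degrees; the focal length in pixels is half the picture's height over the tangent of half this angle, whatever the lens; pixels are square), "cx", "cy" (the principal point, pixels), "R" (3x3) and "t" (3): a world point X has camera coordinates R X + t; the wrist camera has in their place "mount" (4x4, takes a point from camera to tool coordinates, whose origin is the TCP and whose axes are the flange's). Camera axes: x right, y down, z forward; pixel columns grow to the right and rows downward; lengths in m; the calibration is good to about 2 mm. A picture is of the moment at which its call begins: read the wrist's pose just before it. camera_params takes no time and is no camera call.
- robot.sign_off(): hands the job in; it is judged then, once.
The state is a dict: "time_s": time; "joint_pos": joint angles; "joint_vel": joint speeds; "joint_efforts": joint torques, N m; "tcp_pos": TCP position; "tool_rot": TCP orientation; "contact_force": force on the tool from outside, world axes, zero at the start; "wrist_torque": the same for the moment, N m; "grip_width": finger opening in m; "gripper_force": force on a finger pad.
Only numpy, scipy, OpenCV 4.12 (cv2) and the standard library are available. Lean on these libraries where they do the work, as an engineer would, in place of code of your own. Each camera call takes 0.05 s, during which the arm holds its last target. There are 200 camera calls.

### The job

Take the turner from its rest, feel for the griddle with its slightly bent blade, slide the blade under the oatcake, and lift the oatcake off and lay it centred and flat across the two bars of the cooling stand. Then put the turner back on its rest, handle level in its cradle. The oatcake is brittle: never touch it with the fingers, press or drop it hard, or let it fall on the counter or tip steeply; do not lean hard on the griddle with the turner, and leave the other things where they are.

Things in the scene. Friction and masses are not known exactly. Their poses are not given: they have to be found in the camera images.
- turner: turner, 150 g; frame x forward, z up, moves with the handle: bamboo, x -195..-75, z 44..66 mm, 20 wide. A neck 16 wide drops to a steel blade, nominally x -50..50, y -24..24, z 0..2, square front edge. The blade is stiff but bent at its back edge by up to 0.12 rad up or 0.06 down, so its front edge is up to 12 mm above or 6 below nominal; the frame does not show this.
- turner_grip (a point): place to grip the handle from above, at (-115, 0, 55) mm in the turner's frame: mid-height of the handle, near the balance point, fingers closing along the turner's y on 20 mm. The handle pivots a little in the grip if the blade is pressed with over about 5 N.
- rest: the turner's rest, fixed, dark wood: base x -125..-7, 66 mm wide, and two blocks 30 mm wide, 60 mm tall, that carry the handle level, at x -125..-105 and x -22..-8; the first has two cheeks spreading up to 79 mm as a V cradle for the handle's end. Origin at counter height, x from cradle to blade. Turner home: its origin at (70, 0, 16) mm in this frame, same yaw, blade in the air.
- griddle: dark iron griddle, fixed, level, outside 200 (x) x 180 mm. Flat floor 180 x 160, 16 mm above the counter; upright rim 10 mm thick, 6 mm above the floor at the near (-x) side and both sides, 14 mm at the far (+x) side, inner face at x = 90 mm. Origin: centre of the underside. The oatcake slides when pushed until the far rim stops it.
- griddle_floor (a point): centre of the griddle floor's upper face, 16 mm above the griddle's origin.
- oatcake: the oatcake, loose, rigid, brittle, 90 g: a disc 110 mm across, 12 mm thick; flat underside 94 mm across, edge bevelled all round (rises 4 mm over the outer 8 mm). Origin: centre of the underside, z up. Starts flat on the griddle, 5 to 25 mm short of the far rim. Too wide for a gripper.
- stand: steel cooling stand, fixed: base plate 150 x 100 x 4 mm; above it two level bars along x, 150 mm long, 8 mm square, at y = -35 and 35 mm (62 mm clear between), tops 50 mm above the counter, on legs under the bars. Ends open: a blade can go down between the bars and be drawn out to -x. Origin: centre of the underside.
- stand_seat (a point): midway between the bars at the height of their tops, 50 mm above the stand's origin: where the centre of the oatcake's underside should be.
- canister: closed blue ceramic canister, 108 mm across, 140 mm tall, loose bystander; origin at the centre of its underside.
- stopper: small glass cruet stopper, 34 mm across, 41 mm tall, loose bystander; origin at the centre of its underside.
- cruet: amber glass cruet bottle, 60 mm across, 170 mm tall, loose bystander; origin at the centre of its underside.
- saltjar: glass salt jar with steel cap, 64 mm across, 85 mm tall, loose bystander; origin at the centre of its underside.
- mill: dark wooden pepper mill, 56 mm across, 158 mm tall, loose bystander; origin at the centre of its underside.
- spoon: steel spoon with a wooden handle, lying flat at the side, loose bystander; origin at the centre of its underside (lies along its x).
- bowl: white bowl, 120 mm across, 50 mm tall, loose bystander; origin at the centre of its underside.
Not all that is in view belongs to the job. Leave any blue or turquoise look-alike of the rest alone.

How it is judged:
On the way, in this order (a step that is already met when the one before it is completed fails the run):
1. the oatcake is carried by the turner, clear of the griddle (z of oatcake in the frame of griddle_floor above 0.03 m and contact force between turner and oatcake above 0.2 N and contact force between oatcake and griddle below 0.05 N), for 0.3 s.
2. the oatcake lies on the bars of the stand, the turner withdrawn from it (x of oatcake in the frame of stand_seat between -0.035 and 0.035 m and y of oatcake in the frame of stand_seat between -0.015 and 0.015 m and z of oatcake in the frame of stand_seat between -0.003 and 0.003 m and angle between oatcake's own z axis and vertical below 0.06 rad and contact force between turner and oatcake below 0.05 N), for 0.2 s.
At the end, for the whole second after the job is handed in: The oatcake lies flat and still on both bars (height within 3 mm, tilt < 0.06 rad), centred within 35 mm along and 15 mm across; the turner, clear of it, lies still on its rest within 25 mm along and 15 mm across of home, level within 0.1 rad, in line within 0.2 rad (all of step 2 and x of turner in the frame of rest between 0.045 and 0.095 m and y of turner in the frame of rest between -0.015 and 0.015 m and z of turner in the frame of rest between 0.012 and 0.02 m and angle between turner's own z axis and vertical below 0.1 rad and angle between the x axis of turner and the x axis of rest, either way round below 0.2 rad and linear speed of each of oatcake, turner below 0.02 m/s); the robot touches nothing.
It fails at once if the fingers touch the oatcake (contact force between the fingers and oatcake above 0.5 N).
It fails at once if the oatcake is broken: pressed or struck with more than 30 N (contact force between oatcake and anything else above 30 N).
It fails at once if the oatcake falls to the counter or tips by more than 40 degrees (angle between oatcake's own z axis and vertical above 0.7 rad or height (world z) of oatcake below 0.008 m).
It fails at once if the turner is pressed on the griddle with more than 30 N (contact force between turner and griddle above 30 N).
It fails at once if a bystander is moved by more than 30 mm (distance of any of canister, stopper, cruet, saltjar, mill, spoon, bowl from where it was at the start of the episode above 0.03 m).
It also fails if it takes over 72 s, if anything falls off the work surface, if the arm or the gripper's body presses on something with over 40 N, if the wrist force passes 120 N, or if a joint passes its speed limit or range.

## Working session

There is one attempt and no reset: what is moved stays moved. The work goes in short steps, Python scripts to look and compute and a tool call to move; the robot and the scene stay as the last step left them, time stands still between calls to the robot, and variables do not carry over. Pictures are saved under pics/ and viewed, at most 10 in all, crops included, and the job is handed in when it is done.

Besides the shell and the picture viewer there is one more tool, called after ">>>" by a JSON object that holds its "method" and its "body", one argument or row to a line. jog_arm: Moves the arm, as the interface text tells. Its arguments: {"type":"object","properties":{"increments":{"type":"array"},"force":{"type":"number"}},"required":["increments"]}

```bash
mkdir -p pics; cat > h.py <<'E'
import numpy as np,cv2
from plant import robot
from scipy.spatial.transform import Rotation as Ro
def snap(n,f):
    im=robot.grab_frame(n); cv2.imwrite('pics/'+f,im[:,:,::-1]); return im
def proj(n,P):
    c=robot.camera_params(n); f=210/np.tan(np.radians(c['fovy'])/2)
    q=np.atleast_2d(P)@np.array(c['R']).T+np.array(c['t'])
    return q[:,:2]/q[:,2:]*f+[c['cx'],c['cy']]
def ray(n,uv,z):
    c=robot.camera_params(n); f=210/np.tan(np.radians(c['fovy'])/2)
    R=np.array(c['R']);C=-R.T@np.array(c['t'])
    uv=np.atleast_2d(uv); d=np.c_[(uv-[c['cx'],c['cy']])/f,np.ones(len(uv))]@R
    return C+d*((np.broadcast_to(z,len(uv))-C[2])/d[:,2])[:,None]
E
python3 - <<'E'
from h import *
a=snap('top','top.png');b=snap('scene','scene.png')
for n in('top','scene'): print(n,robot.camera_params(n))
print(robot.camera_params('wrist')); print(robot.observe())
E
```

```text
top {'fovy': 57.167225245836114, 'cx': 282.9392727654928, 'cy': 203.8211059172536, 'R': array([[-0.00648403, -0.99972478,  0.02254604],
       [-0.98158208,  0.00205821, -0.19102981],
       [ 0.19093083, -0.02336943, -0.98132527]]), 't': array([-0.02880385,  0.52889803,  1.18844164])}
scene {'fovy': 55.45024817318782, 'cx': 285.0069359943451, 'cy': 214.66077256434522, 'R': array([[-0.3025973 ,  0.95290271, -0.02028041],
       [ 0.6012305 ,  0.17432575, -0.77982845],
       [-0.73956525, -0.24816719, -0.62566468]]), 't': array([ 0.18671833, -0.28324522,  1.58940521])}
{'fovy': 58.30646271153154, 'cx': 281.0875465900497, 'cy': 206.37356675568333, 'mount': array([[-2.15961089e-04, -9.70099949e-01, -2.42705669e-01,
         7.01709073e-02],
       [ 9.99998690e-01,  1.79884516e-04, -1.60880777e-03,
        -1.27730420e-03],
       [ 1.60436333e-03, -2.42705698e-01,  9.70098639e-01,
        -1.78817030e-01],
       [ 0.00000000e+00,  0.00000000e+00,  0.00000000e+00,
         1.00000000e+00]])}
{'time_s': 0.1, 'joint_pos': array([ 1.12036867e+00,  3.00421699e-01,  1.52153805e+00, -2.14571026e-05,
        1.32068809e+00, -6.65702779e-02]), 'joint_vel': array([-4.00499933e-04, -6.40528759e-04, -1.66438554e-03,  9.56763527e-04,
        3.83113075e-05, -3.28522227e-04]), 'joint_efforts': array([ 8.40295779e-04, -5.32649946e+01, -3.53281474e+01,  7.08629144e-02,
        2.35951989e-02, -1.16098363e-04]), 'tcp_pos': array([0.2058624 , 0.5097599 , 0.20493163]), 'tool_rot': array([ 1.90749884e-01,  9.81638530e-01, -5.12721009e-04, -1.24820561e-04]), 'contact_force': array([-0.27455339,  0.34635804, -0.06368178]), 'wrist_torque': array([ 0.00290091, -0.01123415,  0.02773236]), 'gripper_force': 0.0, 'grip_width': 0.09399801556937239}
```

View pics/top.png

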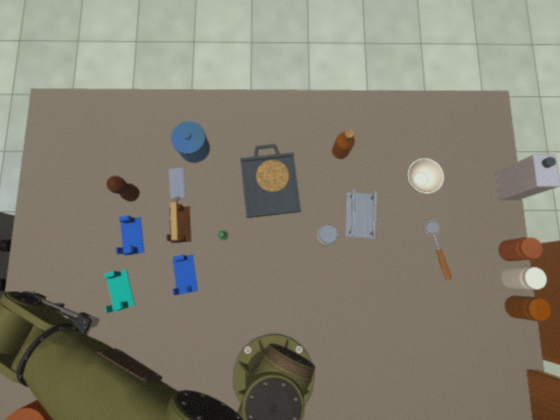

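View pics/scene.png

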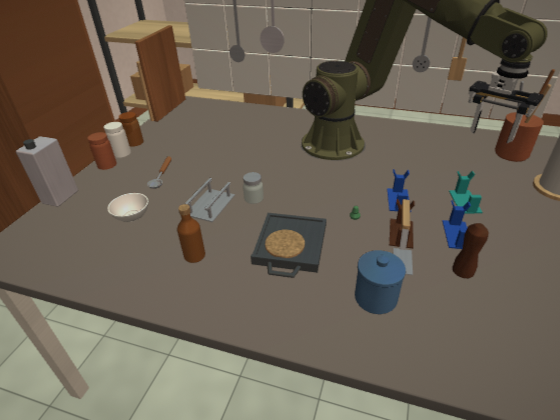

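Top view: the dark-wood rest with the turner is at about (179,223), blade at (177,183). The look-alikes are blue at (131,235), blue at (185,273) and turquoise at (119,290); only the dark one fits and carries a turner. Griddle (270,185), oatcake (272,176), stand (361,215), salt jar (327,235), stopper (222,235). I'll confirm in an enlarged crop.

```bash
python3 - <<'E'
import cv2
a=cv2.imread('pics/top.png')
c=cv2.resize(a[140:250,155:305],None,fx=5.3,fy=5.3,interpolation=cv2.INTER_CUBIC);cv2.imwrite('pics/c1.png',c)
c=cv2.resize(a[180:250,310:390],None,fx=7,fy=7,interpolation=cv2.INTER_CUBIC);cv2.imwrite('pics/c2.png',c)
E
```

```text
(no output)
```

View pics/c1.png

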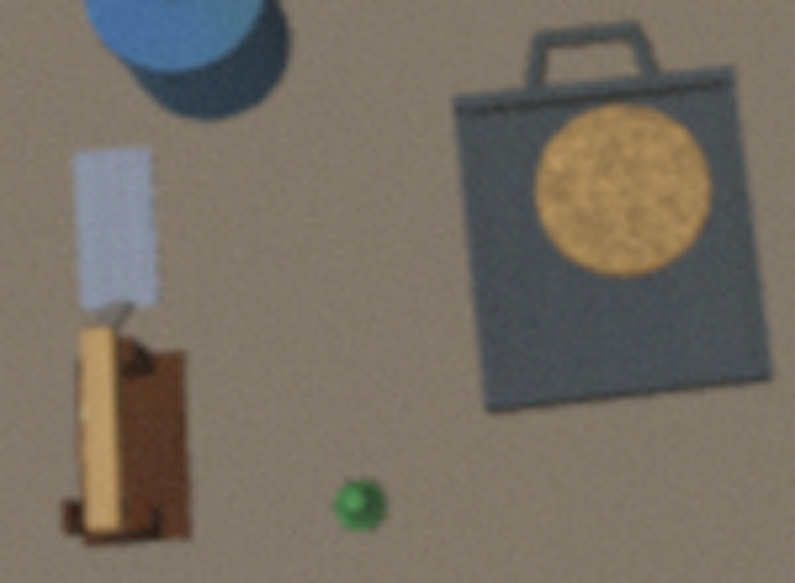

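View pics/c2.png

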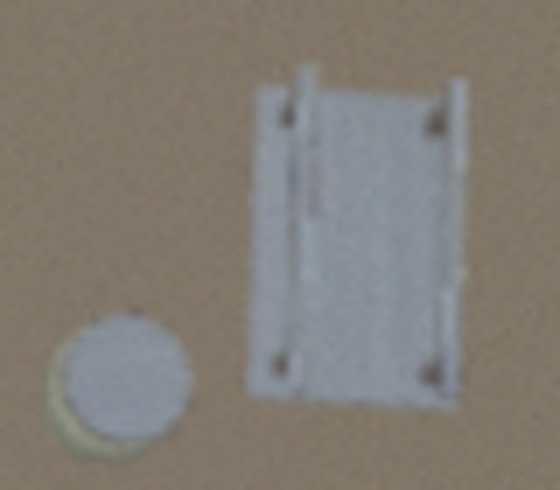

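c1 confirms the dark-wood rest with the bamboo handle (rear end at 104,532; front at 99,328), blade corners (74,153)…(158,302), griddle corners (455,97),(735,70),(487,410),(771,377), and the oatcake centred at (624,190). c2 shows the stand's bars: left (308,67)-(295,395), right (458,82)-(449,403).

```bash
python3 - <<'E'
from h import *
def c1(p): return (np.array(p)+.5)/5.3-.5+[155,140]
def c2(p): return (np.array(p)+.5)/7-.5+[310,180]
np.set_printoptions(precision=4,suppress=True)
hd=ray('top',c1([[80,330],[118,326],[86,533],[122,530]]),.082);print('handle',hd[:,:2].tolist())
from scipy.optimize import least_squares
def fit(name,loc,pix,x0):
    loc=np.array(loc,float)
    def r(p):
        R=Ro.from_euler('z',p[2]).as_matrix(); return (proj('top',loc@R.T+[p[0],p[1],0])-pix).ravel()
    s=least_squares(r,x0);print(name,s.x,'res px',np.round(s.fun,1))
    return s.x
# turner frame at home z=.016
T=fit('turner handle',[[-.075,.01,.082],[-.075,-.01,.082],[-.195,.01,.082],[-.195,-.01,.082]],c1([[80,330],[118,326],[86,533],[122,530]]),[.5,.25,0])
print('blade @z.018',ray('top',c1([[74,153],[150,147],[82,308],[158,302]]),.018)[:,:2].tolist())
print('rest base right @z.01',ray('top',c1([[184,350],[189,540],[83,545]]),.008)[:,:2].tolist())
G=fit('griddle',[[.1,.09,.03],[.1,-.09,.03],[-.1,.09,.022],[-.1,-.09,.022]],c1([[455,97],[735,70],[487,408],[771,376]]),[.5,0,0])
o=ray('top',c1([[624,190],[624,103],[624,277],[536,190],[712,190]]),.024)[:,:2];print('oat',o.tolist())
R=Ro.from_euler('z',-G[2]).as_matrix()[:2,:2];print('oat in griddle',R@(o[0]-G[:2]))
S=fit('stand',[[.075,.035,.05],[-.075,.035,.05],[.075,-.035,.05],[-.075,-.035,.05],[.075,.05,.004],[-.075,.05,.004],[-.075,-.05,.004]],c2([[308,67],[295,395],[458,82],[449,403],[258,88],[248,397],[459,407]]),[.45,-.2,0])
print('stopper',ray('top',c1([[360,503]]),.03),'salt',ray('top',c2([[127,377]]),.085),'canister',ray('top',np.array([[188,137]]),.14),'cruet',ray('top',np.array([[342,149]]),.02))
E
```

```text
handle [[0.5297737001136169, 0.32275857327525026], [0.5321312740952499, 0.30065132307465453], [0.4102776464215232, 0.3134281426997084], [0.41192325441931293, 0.2928517687972246]]
turner handle [0.6057 0.3171 0.072 ] res px [ 0.3 -0.1 -0.4  0.2  0.1 -0.1 -0.1  0. ]
blade @z.018 [[0.6564229962244101, 0.3496591026409351], [0.6603567876036827, 0.3021866577329865], [0.5565390896254652, 0.33974308640689693], [0.5602730845490865, 0.29295191414920585]]
rest base right @z.01 [[0.5317416932905137, 0.2778775998801289], [0.41308966091807436, 0.2701184281417244], [0.41030792585870274, 0.3345846386271042]]
griddle [0.6004 0.0104 0.1069] res px [-0.3 -0.2  0.3 -0.5 -0.5  0.3  0.6  0.4]
oat [[0.6305584111129917, 0.0030254519654783762], [0.6876112267405108, 0.002955383016543374], [0.5744567462014849, 0.0030943527664400155], [0.6305777038094829, 0.05831475303746339], [0.6305390796578123, -0.0523749243405204]]
oat in griddle [ 0.0292 -0.0105]
stand [ 0.4989 -0.2909 -0.0735] res px [-0.   0.3  0.3 -0.7 -0.1 -0.3  0.2 -0.4 -0.1  0.1 -0.2  0.2 -0.2  0.9]
stopper [[0.4329 0.1632 0.03  ]] salt [[ 0.4287 -0.168   0.085 ]] canister [[0.721  0.2611 0.14  ]] cruet [[ 0.7246 -0.2343  0.02  ]]
```

>>> {"method": "jog_arm", "body": {
  "increments": [
    [0,0,0,-0.0985,94],
    [0,0,0,-0.0985,94],
    [0,0,0,-0.0985,94],
    [-0.385,-0.318,0.12,0,94],
    [-0.385,-0.318,0.12,0,94],
    [-0.385,-0.318,0.12,0,94],
    [-0.385,-0.318,0.12,0,94],
    [-0.385,-0.318,0.12,0,94]
  ]
}}

```text
time_s: 1.1
tcp_pos: [0.4117, 0.3658, 0.1449]
tool_rot: [-0.04, 0.999, -0.0, -0.0]
contact_force: [-0.1, 0.2, 0.0]
grip_width: 0.0941
gripper_force: 0.0
```

>>> {"method": "jog_arm", "body": {
  "increments": [
    [-0.385,-0.318,0.1,0,80],
    [-0.385,-0.318,0,0,80],
    [0,0,0,0,60],
    [0,0,0,0,60]
  ]
}}

```text
time_s: 1.6
tcp_pos: [0.4919, 0.3099, 0.1351]
tool_rot: [-0.04, 0.999, -0.0, -0.0]
contact_force: [-0.2, -0.3, -1.2]
grip_width: 0.0635
gripper_force: 0.0
```

```bash
python3 - <<'E'
from h import *
s=robot.observe();im=snap('wrist','w1.png')
c=robot.camera_params('wrist');M=np.array(c['mount']);f=210/np.tan(np.radians(c['fovy'])/2)
R=Ro.from_quat(s['tool_rot']).as_matrix();print(s['tcp_pos'],R[:,0],s['time_s'])
M4=np.eye(4);M4[:3,:3]=R;M4[:3,3]=s['tcp_pos']
W=M4@M;Ri=W[:3,:3].T
def pj(P):
    q=(np.array(P)-W[:3,3])@Ri.T; return q[:,:2]/q[:,2:]*f+[c['cx'],c['cy']]
a=.08;ex=np.array([np.cos(a),np.sin(a)]);ey=np.array([-ex[1],ex[0]]);o=np.array([.607,.319])
P=[[*(o+x*ex+y*ey),.082] for x in(-.075,-.115,-.195) for y in(.01,-.01)]
p=pj(P);print(p)
for u,v in p: cv2.circle(im,(int(u),int(v)),3,(255,0,0),1)
cv2.imwrite('pics/w1o.png',im[:,:,::-1])
E
```

```text
[0.49191706 0.30991072 0.13512703] [-9.96784474e-01 -8.01255867e-02  7.76461362e-04] 1.6
[[298.0535495  283.7809015 ]
 [268.16667781 283.7589903 ]
 [298.72912296 226.54173825]
 [267.65192509 226.52661288]
 [300.25569276  97.20039667]
 [266.48877574  97.2027655 ]]
```

View pics/w1o.png

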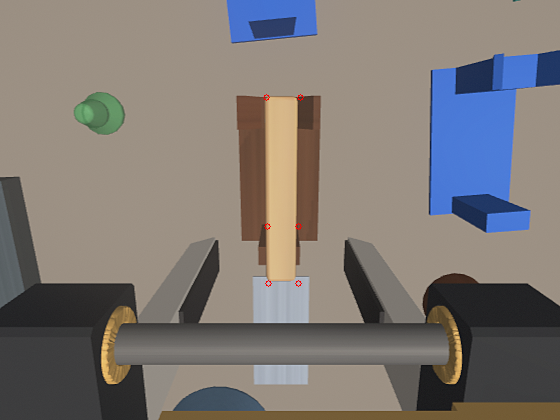

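Wrist view: handle spans (266,97)-(296,280), right where predicted (front 2 mm to the right-hand side, so yaw ≈ 0.065). The blade is visible at rows 277–384, cols 253–308, so I can estimate its bend from this before gripping.

```bash
python3 - <<'E'
import cv2
a=cv2.imread('pics/w1.png');cv2.imwrite('pics/c3.png',cv2.resize(a[265:400,220:340],None,fx=4.4,fy=4.4,interpolation=cv2.INTER_CUBIC))
E
cat >> h.py <<'E'
def pw(P,tcp,quat):
    c=robot.camera_params('wrist');M=np.array(c['mount']);f=210/np.tan(np.radians(c['fovy'])/2)
    M4=np.eye(4);M4[:3,:3]=Ro.from_quat(quat).as_matrix();M4[:3,3]=tcp
    W=M4@M;q=(np.array(P)-W[:3,3])@W[:3,:3]; return q[:,:2]/q[:,2:]*f+[c['cx'],c['cy']]
E
python3 - <<'E'
from h import *
s=robot.observe();np.set_printoptions(precision=1,suppress=True)
a=.066;ex=np.array([np.cos(a),np.sin(a)]);ey=np.array([-ex[1],ex[0]]);o=np.array([.607,.318])
for b in(-.06,-.03,0,.03,.06,.09,.12):
    P=[[*(o+x*ex+y*ey),.018+(x+.05)*b] for x in(-.05,.05) for y in(.024,-.024)]
    print(b,pw(P,s['tcp_pos'],s['tool_rot']).ravel())
E
```

```text
-0.06 [310.1 278.1 253.7 277.3 306.  374.7 254.5 374. ]
-0.03 [310.1 278.1 253.7 277.3 306.2 376.9 254.2 376.2]
0 [310.1 278.1 253.7 277.3 306.5 379.1 254.  378.4]
0.03 [310.1 278.1 253.7 277.3 306.7 381.4 253.8 380.7]
0.06 [310.1 278.1 253.7 277.3 306.9 383.7 253.5 383. ]
0.09 [310.1 278.1 253.7 277.3 307.1 386.1 253.3 385.3]
0.12 [310.1 278.1 253.7 277.3 307.3 388.5 253.  387.7]
```

View pics/c3.png

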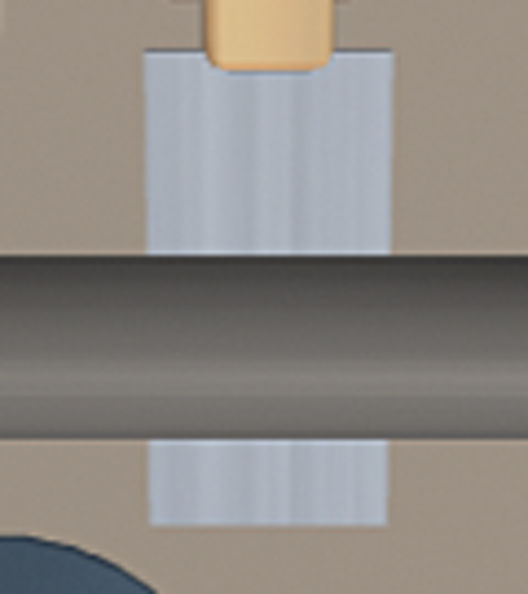

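Blade length of 107.7 rows gives an upward bend of about 0.085–0.09 rad (front about 9 mm high). With the near rim in the way, the blade has to be pitched nose-down by about 0.2 rad. The tool can't pitch, so I'll hook the front corner under a stand bar and lift, letting the handle pivot in the grip. First, the grasp.

>>> {"method": "jog_arm", "body": {
  "increments": [
    [0,-0.01,0.4,0.008,60],
    [0,0,0.33,0,60],
    [0,0,0.1,0,60],
    [0,0,0,0,10],
    [0,0,0,0,10],
    [0,0,0,0,10],
    [0,0,0,0,10],
    [0,0,0,0,10]
  ],
  "force": 30
}}

```text
time_s: 2.65
tcp_pos: [0.4927, 0.3088, 0.0529]
tool_rot: [-0.034, 0.999, 0.0, 0.0]
contact_force: [-1.0, -0.3, 3.5]
grip_width: 0.0202
gripper_force: 30.0
```

>>> {"method": "jog_arm", "body": {
  "increments": [
    [0,0,-0.3,0,10],
    [0,0,-0.4,0,10],
    [0,0,-0.4,0,10],
    [0,0,0,0,10]
  ]
}}

```text
time_s: 3.15
tcp_pos: [0.4935, 0.3092, 0.1653]
tool_rot: [-0.034, 0.999, 0.001, 0.002]
contact_force: [-0.1, -0.1, -1.8]
grip_width: 0.0199
gripper_force: 30.0
```

```bash
python3 - <<'E'
from h import *
s=robot.observe();print(s['tcp_pos'],Ro.from_quat(s['tool_rot']).as_matrix()[:,0],s['contact_force'],s['grip_width'],s['gripper_force'])
im=snap('wrist','w2.png');cv2.imwrite('pics/c4.png',cv2.resize(im[60:400,180:380,::-1],None,fx=1.75,fy=1.75))
E
```

```text
[0.49349563 0.30924809 0.16528272] [-0.99769186 -0.06775504 -0.00449458] [-0.07547694 -0.06942351 -1.81254829] 0.019921794610529252 29.979256689548492
```

View pics/c4.png

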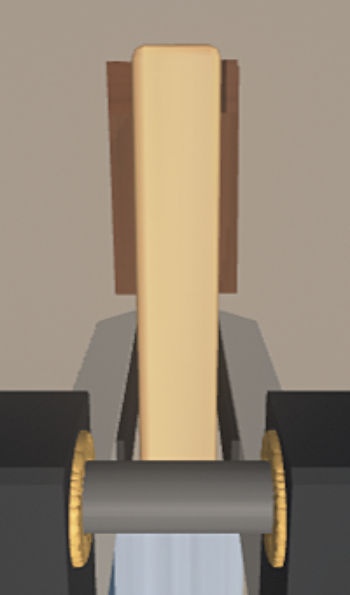

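>>> {"method": "jog_arm", "body": {
  "increments": [
    [0.214,-0.422,0,0,10],
    [0.214,-0.422,0,0,10],
    [0.214,-0.422,0,0,10],
    [0.214,-0.422,0,0,10],
    [0.214,-0.422,0,0,10],
    [0.214,-0.422,0,0,10],
    [0.214,-0.422,0,0,10]
  ]
}}

```text
time_s: 4.08
tcp_pos: [0.3616, 0.0027, 0.1611]
tool_rot: [-0.034, 0.999, 0.0, -0.001]
contact_force: [0.4, -1.2, -2.0]
grip_width: 0.0199
gripper_force: 30.0
```

>>> {"method": "jog_arm", "body": {
  "increments": [
    [0.214,-0.422,0,0,10],
    [0.214,-0.422,0,0,10],
    [0.214,-0.422,0,0,10],
    [0.214,-0.422,0,0,10],
    [0.214,-0.422,0,0,10],
    [0.214,-0.422,0,0,10],
    [0.214,-0.422,0,0,10],
    [0,0,0,0,10]
  ]
}}

```text
time_s: 5.08
tcp_pos: [0.2475, -0.291, 0.1605]
tool_rot: [-0.023, 1.0, -0.005, -0.01]
contact_force: [0.6, 0.4, -1.8]
grip_width: 0.0203
gripper_force: 30.0
```

```bash
python3 - <<'E'
from h import *
s=robot.observe();print(s['tcp_pos'],Ro.from_quat(s['tool_rot']).as_matrix()[:,0],s['joint_pos'])
R=Ro.from_quat(s['tool_rot']).as_matrix()
d=np.array([.3652-.130,-.291-.0087,.056])-s['tcp_pos'];print(R.T@d*10)
E
```

```text
[ 0.24751366 -0.29100099  0.16046868] [-0.99877708 -0.04544658  0.01946669] [-0.94663748 -0.03194619  2.00832141 -0.02337443  1.16799513 -2.55380439]
[ 0.10660285 -0.07133494  1.04768679]
```

Joint 6 is near its limit here, so I'll use the mirrored hook (right corner under the right bar, yaw -0.21), which turns the joint back.

>>> {"method": "jog_arm", "body": {
  "increments": [
    [0,0.15,0,0.0825,10],
    [0,0.15,0,0.0825,10],
    [0,0,0,0,10]
  ]
}}

```text
time_s: 5.45
tcp_pos: [0.2488, -0.2591, 0.1609]
tool_rot: [0.104, 0.995, -0.007, -0.008]
contact_force: [0.6, -0.6, -1.0]
grip_width: 0.0199
gripper_force: 30.0
```

```bash
cat >> h.py <<'E'
def plan(x,y,z,yaw):
    s=robot.observe();R=Ro.from_quat(s['tool_rot']).as_matrix()
    y0=np.arctan2(-R[1,0],-R[0,0]);d=np.array([x,y,z])-s['tcp_pos']
    Rt=Ro.from_euler('z',yaw-y0).as_matrix()@R
    print('t',s['time_s'],'tcp',s['tcp_pos'].round(4),'yaw',y0.round(4),'tilt',R[:2,2].round(3),'j',s['joint_pos'].round(2))
    print('turn',((y0-yaw)/np.pi*2).round(4),'shift(before turn)',(R.T@d*10).round(3),'(after)',(Rt.T@d*10).round(3))
E
python3 - <<'E'
from h import *
plan(.2445,-.2446,.056,-.2135)
E
```

```text
t 5.45 tcp [ 0.2488 -0.2591  0.1609] yaw -0.2083 tilt [-0.018 -0.012] j [-0.89 -0.09  2.06 -0.02  1.17 -2.25]
turn 0.0033 shift(before turn) [0.056 0.149 1.048] (after) [0.057 0.148 1.048]
```

>>> {"method": "jog_arm", "body": {
  "increments": [
    [0.056,0.148,0.3,0,10],
    [0,0,0.4,0,10],
    [0,0,0.35,0,10],
    [0,0,0,0,10],
    [-0.3,0,0,0,10],
    [0,0,0,0,10]
  ]
}}

```text
time_s: 6.2
tcp_pos: [0.2755, -0.2532, 0.0573]
tool_rot: [0.104, 0.995, -0.008, -0.007]
contact_force: [-0.5, 0.6, -1.2]
grip_width: 0.0199
gripper_force: 30.0
```

```bash
python3 - <<'E'
from h import *
plan(.3667,-.2711,.056,-.2135)
im=snap('top','top2.png');cv2.imwrite('pics/c5.png',cv2.resize(im[190:290,300:420,::-1],None,fx=6,fy=6,interpolation=cv2.INTER_CUBIC))
E
```

```text
t 6.2 tcp [ 0.2755 -0.2532  0.0573] yaw -0.2081 tilt [-0.016 -0.014] j [-0.83  0.12  2.13 -0.03  0.89 -2.17]
turn 0.0034 shift(before turn) [-0.93   0.013  0.002] (after) [-0.93   0.018  0.001]
```

View pics/c5.png

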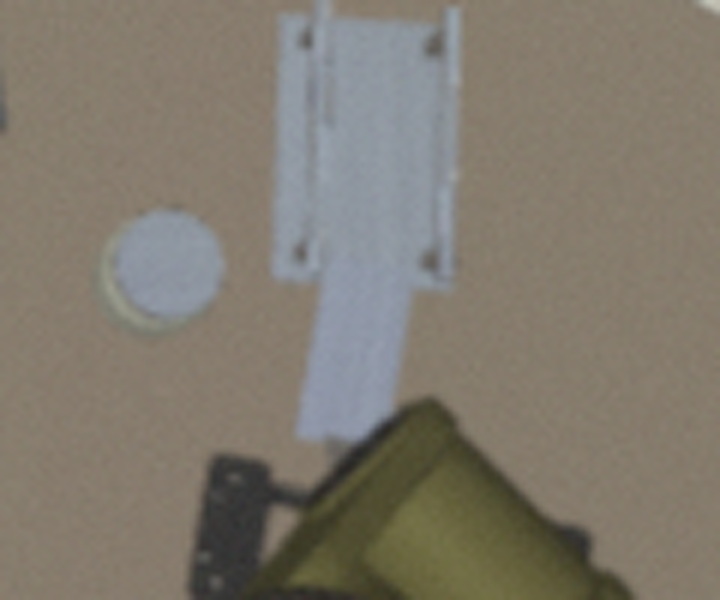

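The blade sits between the bars, front right corner at (412,270), about 15 mm clear of the near leg (≈440,256). Going in and then lifting to hook.

>>> {"method": "jog_arm", "body": {
  "increments": [
    [-0.31,0.005,0,0.003,10],
    [-0.31,0.005,0,0,10],
    [-0.31,0,0,0,10],
    [0,0,0,0,10],
    [0,0,-0.06,0,10],
    [0,0,0,0,10]
  ]
}}

```text
time_s: 7.0
tcp_pos: [0.3647, -0.2713, 0.0616]
tool_rot: [0.108, 0.994, -0.008, -0.007]
contact_force: [-0.1, -0.1, -1.4]
grip_width: 0.0198
gripper_force: 30.0
```

>>> {"method": "jog_arm", "body": {
  "increments": [
    [0,0,-0.03,0,10],
    [0,0,0,0,10],
    [0,0,-0.03,0,10],
    [0,0,0,0,10]
  ]
}}

```text
time_s: 7.5
tcp_pos: [0.3654, -0.2711, 0.0669]
tool_rot: [0.108, 0.994, -0.007, -0.008]
contact_force: [0.3, -0.4, -1.2]
grip_width: 0.02
gripper_force: 30.0
```

>>> {"method": "jog_arm", "body": {
  "increments": [
    [0,0,-0.03,0,10],
    [0,0,0,0,10],
    [0,0,-0.03,0,10],
    [0,0,0,0,10]
  ]
}}

```text
time_s: 8.0
tcp_pos: [0.3653, -0.2709, 0.0728]
tool_rot: [0.108, 0.994, -0.007, -0.008]
contact_force: [0.6, 0.1, -3.9]
grip_width: 0.0201
gripper_force: 30.0
```

>>> {"method": "jog_arm", "body": {
  "increments": [
    [0,0,-0.05,0,10],
    [0,0,-0.05,0,10],
    [0,0,0,0,10]
  ]
}}

```text
time_s: 8.38
tcp_pos: [0.3657, -0.271, 0.0832]
tool_rot: [0.108, 0.994, -0.007, -0.008]
contact_force: [-0.8, 0.4, -2.0]
grip_width: 0.0197
gripper_force: 30.0
```

>>> {"method": "jog_arm", "body": {
  "increments": [
    [-0.02,0,-0.05,0,10],
    [-0.02,0,-0.05,0,10],
    [0,0,0,0,10]
  ]
}}

```text
time_s: 8.75
tcp_pos: [0.3699, -0.2716, 0.093]
tool_rot: [0.108, 0.994, -0.007, -0.008]
contact_force: [0.5, 1.0, -2.2]
grip_width: 0.0196
gripper_force: 30.0
```

```bash
python3 - <<'E'
from h import *
im=snap('wrist','w3.png');plan(.37,-.27,.1,-.2135)
a=cv2.imread('pics/w2.png')[0:420,200:360];cv2.imwrite('pics/c6.png',cv2.resize(np.hstack([a,im[:,200:360,::-1]]),None,fx=1.4,fy=1.4))
E
```

```text
t 8.8 tcp [ 0.3698 -0.2716  0.0928] yaw -0.2157 tilt [-0.017 -0.013] j [-0.7   0.24  1.89 -0.02  1.02 -2.04]
turn -0.0014 shift(before turn) [ 0.003  0.015 -0.072] (after) [ 0.003  0.015 -0.072]
```

View pics/c6.png

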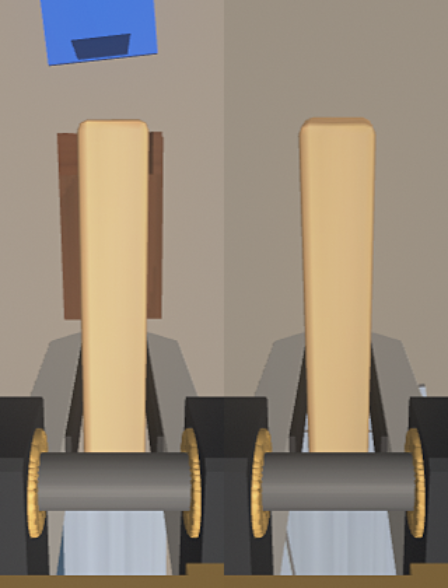

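The right half shows the handle's rear end raised (width about 74 vs 68 px), i.e. roughly 0.13–0.15 rad nose-down, so the hook works. Lifting a bit more, then clamping hard.

>>> {"method": "jog_arm", "body": {
  "increments": [
    [-0.02,0,-0.04,0,10],
    [-0.01,0,-0.04,0,10],
    [0,0,0,0,10]
  ]
}}

```text
time_s: 9.18
tcp_pos: [0.3728, -0.2721, 0.1009]
tool_rot: [0.108, 0.994, -0.007, -0.008]
contact_force: [0.6, 1.6, -3.4]
grip_width: 0.02
gripper_force: 30.0
```

>>> {"method": "jog_arm", "body": {
  "increments": [
    [0,0,-0.02,0,10],
    [0,0,0,0,10],
    [0,0,0,0,8]
  ]
}}

```text
time_s: 9.55
tcp_pos: [0.3727, -0.272, 0.1026]
tool_rot: [0.108, 0.994, -0.007, -0.008]
contact_force: [-0.5, 1.7, -3.5]
grip_width: 0.0199
gripper_force: 30.0
```

>>> {"method": "jog_arm", "body": {
  "increments": [
    [0,0,0,0,8],
    [0,0,0.08,0,8],
    [0,0,0,0,8]
  ],
  "force": 60
}}

```text
time_s: 9.93
tcp_pos: [0.3725, -0.2723, 0.0941]
tool_rot: [0.108, 0.994, -0.007, -0.008]
contact_force: [-1.0, 0.1, -1.4]
grip_width: 0.0195
gripper_force: 60.0
```

```bash
python3 - <<'E'
from h import *
im=snap('wrist','w4.png')
for f in('w2','w3','w4'):
    h=cv2.cvtColor(cv2.imread(f'pics/{f}.png'),cv2.COLOR_BGR2HSV)
    m=((h[:,:,0]>8)&(h[:,:,0]<25)&(h[:,:,1]>70)&(h[:,:,2]>140)).astype(np.uint8);m[:,:200]=0;m[:,360:]=0
    print(f,[(r,np.where(m[r])[0][[0,-1]].tolist()) for r in(100,120,140,180,220,260,300)],np.where(m.sum(1)>25)[0][0])
tcp=np.zeros(3);q=[0,1,0,0] # tool x=-X,y=+Y
for t in(0,.1,.13,.16,.19,.22):
    r=[]
    for x in(-.080,-.04,0):
        for y in(.01,-.01):
            r.append([x*np.cos(t)+.011*np.sin(t),y,.019-x*np.sin(t)+.011*np.cos(t)])
    p=pw(r,tcp,q);print(t,p[0].round(1),p[1].round(1),p[2].round(1),p[3].round(1))
plan(.3,-.25,.1,-.2135)
E
```

```text
w2 [(100, [256, 305]), (120, [256, 305]), (140, [257, 305]), (180, [257, 305]), (220, [258, 304]), (260, [259, 303]), (300, [260, 303])] 85
w3 [(100, [254, 308]), (120, [255, 307]), (140, [255, 307]), (180, [257, 306]), (220, [258, 305]), (260, [259, 304]), (300, [260, 302])] 84
w4 [(100, [253, 308]), (120, [254, 308]), (140, [255, 307]), (180, [256, 306]), (220, [257, 305]), (260, [259, 304]), (300, [260, 303])] 83
0 [311.5  86. ] [258.5  86. ] [309.6 190. ] [260. 190.]
0.1 [313.1  88.9] [257.2  88.9] [310.3 195.2] [259.5 195.2]
0.13 [313.6  90.3] [256.8  90.3] [310.5 197. ] [259.3 197. ]
0.16 [314.2  91.9] [256.4  91.9] [310.6 198.9] [259.2 198.9]
0.19 [314.7  93.8] [256.   93.9] [310.8 200.9] [259.  200.9]
0.22 [315.2  96. ] [255.6  96.1] [311. 203.] [258.9 203. ]
t 9.975 tcp [ 0.3726 -0.2723  0.0944] yaw -0.2161 tilt [-0.017 -0.013] j [-0.7   0.24  1.88 -0.02  1.03 -2.04]
turn -0.0016 shift(before turn) [ 0.757  0.062 -0.046] (after) [ 0.757  0.064 -0.046]
```

>>> {"method": "jog_arm", "body": {
  "increments": [
    [0.3,0,0,0,8],
    [0.3,0,0,0,8],
    [0.3,0,0,0,8],
    [0.3,0,0,0,8],
    [0,0,-0.45,0,8],
    [0,0,-0.5,0,8],
    [0,0,0,0,8]
  ]
}}

```text
time_s: 10.85
tcp_pos: [0.258, -0.2465, 0.1943]
tool_rot: [0.108, 0.994, -0.01, -0.005]
contact_force: [0.4, 0.3, -1.3]
grip_width: 0.0197
gripper_force: 60.0
```

```bash
python3 - <<'E'
from h import *
plan(.4010,-.0215,.19,.107)
E
```

```text
t 10.85 tcp [ 0.258  -0.2465  0.1943] yaw -0.216 tilt [-0.013 -0.018] j [-0.85 -0.14  2.02 -0.02  1.25 -2.2 ]
turn -0.2057 shift(before turn) [-0.914  2.504 -0.015] (after) [-1.662  2.085 -0.013]
```

>>> {"method": "jog_arm", "body": {
  "increments": [
    [-0.183,0.5,0,0,8],
    [-0.183,0.5,0,0,8],
    [-0.183,0.5,0,0,8],
    [-0.183,0.5,0,0,8],
    [-0.183,0.5,0,0,8],
    [0,0,0,-0.103,8],
    [0,0,0,-0.103,8],
    [0,0,0,0,8]
  ]
}}

```text
time_s: 11.85
tcp_pos: [0.3996, -0.0206, 0.1849]
tool_rot: [-0.054, 0.999, -0.006, -0.01]
contact_force: [-0.5, -0.5, -1.3]
grip_width: 0.0197
gripper_force: 60.0
```

```bash
python3 - <<'E'
from h import *
plan(.4210,-.0194,.09,.107)
im=snap('top','top3.png')
s=robot.observe();R=Ro.from_quat(s['tool_rot']).as_matrix();t=.2
# predicted blade front corners (tool frame: x=-fwd)
L=[]
for y in(.024,-.024):
    f=.165*np.cos(t)-.044*np.sin(t);d=.165*np.sin(t)+.044*np.cos(t)
    L.append(s['tcp_pos']+R@np.array([-f,y,d-.019]))
print(np.array(L),proj('top',np.array(L)))
cv2.imwrite('pics/c7.png',cv2.resize(im[135:235,225:325,::-1],None,fx=6,fy=6,interpolation=cv2.INTER_CUBIC))
E
```

```text
t 11.85 tcp [ 0.3996 -0.0206  0.1849] yaw 0.107 tilt [-0.018 -0.013] j [-0.13 -0.01  1.93 -0.02  1.24 -1.81]
turn -0.0 shift(before turn) [-0.233 -0.001  0.945] (after) [-0.233 -0.001  0.945]
[[ 0.54821458  0.01831341  0.12506355]
 [ 0.55321275 -0.0294229   0.12557599]] [[267.17654242 192.92565114]
 [282.89161669 191.26158975]]
```

View pics/c7.png

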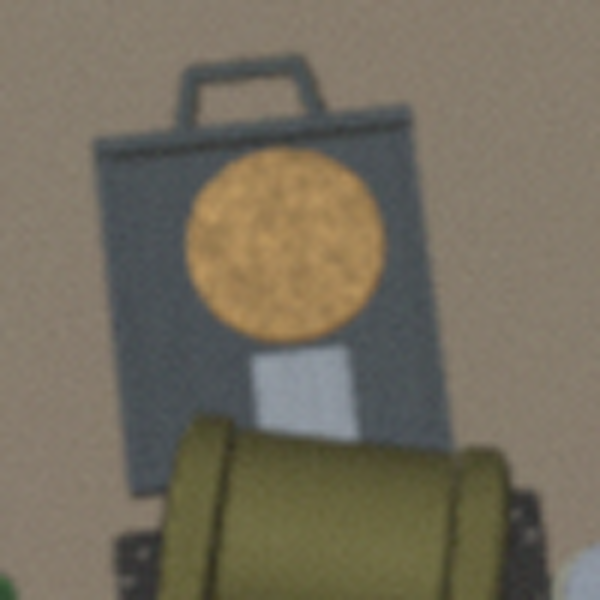

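c7: blade front corners (252,353) and (350,345) match the predicted pose within 1 px. The oatcake is at (286,245), in line with the blade. Descending and feeling for the floor.

>>> {"method": "jog_arm", "body": {
  "increments": [
    [-0.113,0,0.3,0,8],
    [-0.1,0,0.4,0,8],
    [0,0,0.25,0,8],
    [0,0,0.07,0,8],
    [0,0,0,0,8]
  ]
}}

```text
time_s: 12.52
tcp_pos: [0.4194, -0.0199, 0.0839]
tool_rot: [-0.053, 0.999, -0.006, -0.009]
contact_force: [0.2, -0.3, -1.9]
grip_width: 0.0196
gripper_force: 60.0
```

>>> {"method": "jog_arm", "body": {
  "increments": [
    [0,0,0.015,0,8],
    [0,0,0,0,8],
    [0,0,0,0,8]
  ]
}}

```text
time_s: 12.9
tcp_pos: [0.4195, -0.0198, 0.0825]
tool_rot: [-0.054, 0.998, -0.006, -0.009]
contact_force: [0.1, 0.4, -2.0]
grip_width: 0.0194
gripper_force: 60.0
```

>>> {"method": "jog_arm", "body": {
  "increments": [
    [0,0,0.015,0,8],
    [0,0,0,0,8],
    [0,0,0,0,8]
  ]
}}

```text
time_s: 13.28
tcp_pos: [0.4193, -0.0198, 0.0806]
tool_rot: [-0.054, 0.998, -0.006, -0.009]
contact_force: [1.0, 0.5, -1.7]
grip_width: 0.0195
gripper_force: 60.0
```

>>> {"method": "jog_arm", "body": {
  "increments": [
    [0,0,0.01,0,8],
    [0,0,0,0,8],
    [0,0,0,0,8]
  ]
}}

```text
time_s: 13.65
tcp_pos: [0.4192, -0.0198, 0.0796]
tool_rot: [-0.054, 0.998, -0.006, -0.009]
contact_force: [-0.7, -0.0, -0.6]
grip_width: 0.0197
gripper_force: 60.0
```

>>> {"method": "jog_arm", "body": {
  "increments": [
    [0,0,0.01,0,8],
    [0,0,0,0,8],
    [0,0,0,0,8]
  ]
}}

```text
time_s: 14.02
tcp_pos: [0.4193, -0.0198, 0.0787]
tool_rot: [-0.054, 0.998, -0.006, -0.009]
contact_force: [-1.3, 0.2, 1.9]
grip_width: 0.0192
gripper_force: 60.0
```

>>> {"method": "jog_arm", "body": {
  "increments": [
    [0,0,0.01,0,8],
    [0,0,0,0,8],
    [0,0,0,0,8]
  ]
}}

```text
time_s: 14.4
tcp_pos: [0.4193, -0.0198, 0.0777]
tool_rot: [-0.054, 0.998, -0.006, -0.009]
contact_force: [-1.9, -0.1, 4.6]
grip_width: 0.0196
gripper_force: 60.0
```

>>> {"method": "jog_arm", "body": {
  "increments": [
    [0,0,-0.008,0,8],
    [-0.04,0,0,0,8],
    [-0.04,0,0,0,8],
    [0,0,0,0,8]
  ]
}}

```text
time_s: 14.9
tcp_pos: [0.4276, -0.0189, 0.0782]
tool_rot: [-0.054, 0.998, -0.006, -0.009]
contact_force: [1.8, 0.2, 1.6]
grip_width: 0.0197
gripper_force: 60.0
```

>>> {"method": "jog_arm", "body": {
  "increments": [
    [-0.04,0,0,0,8],
    [-0.04,0,0,0,8],
    [0,0,0,0,8]
  ]
}}

```text
time_s: 15.28
tcp_pos: [0.4356, -0.018, 0.0781]
tool_rot: [-0.054, 0.998, -0.006, -0.009]
contact_force: [0.9, 0.6, 1.7]
grip_width: 0.0197
gripper_force: 60.0
```

>>> {"method": "jog_arm", "body": {
  "increments": [
    [-0.05,0,0,0,8],
    [-0.05,0,0,0,8],
    [-0.05,0,0,0,8],
    [0,0,0,0,8]
  ]
}}

```text
time_s: 15.78
tcp_pos: [0.4507, -0.0164, 0.0779]
tool_rot: [-0.054, 0.998, -0.006, -0.008]
contact_force: [2.0, -0.5, 1.5]
grip_width: 0.0195
gripper_force: 60.0
```

```bash
cat >> h.py <<'E'
def oat(f,box):
    im=snap('top',f);h=cv2.cvtColor(im,cv2.COLOR_RGB2HSV)
    m=((h[:,:,0]>10)&(h[:,:,0]<26)&(h[:,:,1]>105)&(h[:,:,2]>100)).astype(np.uint8);k=np.zeros_like(m);k[box[1]:box[3],box[0]:box[2]]=1;m*=k
    n,l,st,c=cv2.connectedComponentsWithStats(m);i=1+np.argmax(st[1:,4]);return c[i],st[i]
E
python3 - <<'E'
from h import *
c,st=oat('t4.png',(225,140,325,235));print(c,st)
im=cv2.imread('pics/top3.png');h=cv2.cvtColor(im,cv2.COLOR_BGR2HSV);m=((h[:,:,0]>10)&(h[:,:,0]<26)&(h[:,:,1]>105)&(h[:,:,2]>100));m[:140]=0;m[205:]=0;m[:,:250]=0;m[:,310:]=0;ys,xs=np.where(m);print(xs.mean(),ys.mean(),xs.min(),ys.min(),xs.max(),ys.max(),m.sum())
plan(.5,-.01,.078,.107)
E
```

```text
[272.14814815 173.26564496] [257 158  32  31 783]
272.19342604298356 175.58154235145386 257 160 288 191 791
t 15.825 tcp [ 0.4506 -0.0164  0.0779] yaw 0.1078 tilt [-0.016 -0.013] j [-0.11  0.25  1.91 -0.02  0.99 -1.78]
turn 0.0005 shift(before turn) [-0.498  0.01  -0.01 ] (after) [-0.498  0.01  -0.01 ]
```

>>> {"method": "jog_arm", "body": {
  "increments": [
    [-0.07,0,0,0,8],
    [-0.07,0,0,0,8],
    [-0.07,0,0,0,8],
    [0,0,0,0,8]
  ]
}}

```text
time_s: 16.32
tcp_pos: [0.4718, -0.0141, 0.0774]
tool_rot: [-0.054, 0.998, -0.006, -0.008]
contact_force: [2.8, -0.2, 0.7]
grip_width: 0.0194
gripper_force: 60.0
```

>>> {"method": "jog_arm", "body": {
  "increments": [
    [-0.07,0,0,0,8],
    [-0.07,0,0,0,8],
    [-0.07,0,0,0,8],
    [0,0,0,0,8]
  ]
}}

```text
time_s: 16.82
tcp_pos: [0.4925, -0.0118, 0.077]
tool_rot: [-0.054, 0.998, -0.006, -0.008]
contact_force: [1.6, -0.3, 1.7]
grip_width: 0.0197
gripper_force: 60.0
```

```bash
python3 - <<'E'
from h import *
c,st=oat('t5.png',(225,140,325,235));print(c,st)
plan(.5225,-.0084,.078,.107)
E
```

```text
[273.39539007 169.39184397] [257 158  33  22 564]
t 16.875 tcp [ 0.4923 -0.0118  0.077 ] yaw 0.1079 tilt [-0.016 -0.013] j [-0.09  0.33  1.8  -0.02  1.02 -1.76]
turn 0.0005 shift(before turn) [-0.304  0.002 -0.015] (after) [-0.304  0.002 -0.015]
```

>>> {"method": "jog_arm", "body": {
  "increments": [
    [-0.075,0,-0.004,0,8],
    [-0.075,0,-0.002,0,8],
    [-0.075,0,-0.002,0,8],
    [-0.075,0,-0.002,0,8],
    [0,0,0,0,8]
  ]
}}

```text
time_s: 17.5
tcp_pos: [0.5223, -0.0086, 0.0774]
tool_rot: [-0.054, 0.998, -0.006, -0.008]
contact_force: [1.9, -0.5, 1.0]
grip_width: 0.0193
gripper_force: 60.0
```

>>> {"method": "jog_arm", "body": {
  "increments": [
    [0,0,-0.02,0,8],
    [0,0,-0.05,0,8],
    [0,0,-0.08,0,8],
    [0,0,-0.1,0,8],
    [0,0,0,0,8]
  ]
}}

```text
time_s: 18.12
tcp_pos: [0.5225, -0.0084, 0.1036]
tool_rot: [-0.054, 0.998, -0.006, -0.008]
contact_force: [-0.2, 0.7, -2.6]
grip_width: 0.0198
gripper_force: 60.0
```

```bash
python3 - <<'E'
from h import *
c,st=oat('t6.png',(225,140,325,235));print(c,st)
s=robot.observe();print(s['contact_force'],s['wrist_torque']);plan(.5225,-.0084,.19,.107)
E
```

```text
[274.07103825 160.4863388 ] [260 156  28   9 183]
[ 0.17483605 -0.45610839 -3.41778872] [0.04828836 0.13757505 0.0154664 ]
t 18.175 tcp [ 0.5222 -0.0084  0.1029] yaw 0.1078 tilt [-0.016 -0.013] j [-0.08  0.36  1.7  -0.02  1.1  -1.75]
turn 0.0005 shift(before turn) [ 0.012 -0.01  -0.87 ] (after) [ 0.012 -0.01  -0.87 ]
```

>>> {"method": "jog_arm", "body": {
  "increments": [
    [0,0,-0.12,0,8],
    [0,0,-0.15,0,8],
    [0,0,-0.15,0,8],
    [0,0,-0.15,0,8],
    [0,0,-0.12,0,8],
    [0,0,-0.08,0,8],
    [0,0,0,0,8]
  ]
}}

```text
time_s: 19.05
tcp_pos: [0.5235, -0.0074, 0.1799]
tool_rot: [-0.054, 0.998, -0.006, -0.009]
contact_force: [-0.4, -0.4, -2.8]
grip_width: 0.0197
gripper_force: 60.0
```

```bash
python3 - <<'E'
from h import *
s=robot.observe();im=snap('scene','s2.png')
h=cv2.cvtColor(im,cv2.COLOR_RGB2HSV)
m=((h[:,:,0]>10)&(h[:,:,0]<26)&(h[:,:,1]>105)&(h[:,:,2]>90)).astype(np.uint8);m[:150]=0;m[300:]=0;m[:,:220]=0;m[:,340:]=0
n,l,st,c=cv2.connectedComponentsWithStats(m);i=1+np.argmax(st[1:,4]);print(c[i],st[i])
R=Ro.from_quat(s['tool_rot']).as_matrix();t=.2
# blade point 40mm behind front, disc centre +6mm above blade
f=.165*np.cos(t)-.044*np.sin(t)-.037;d=.165*np.sin(t)+.044*np.cos(t)-.004-.006
P=s['tcp_pos']+R@np.array([-f,0,d-.019]);print(P,proj('scene',P))
print(s['contact_force']);plan(.37,-.15,.19,-.0735)
E
```

```text
[281.39177277 214.84133203] [ 261  200   42   31 1021]
[0.63804577 0.00445229 0.1310055 ] [[283.16571283 214.26744592]]
[-0.37301704 -0.43036293 -2.82203097]
t 19.1 tcp [ 0.5233 -0.0074  0.1794] yaw 0.1078 tilt [-0.017 -0.013] j [-0.08  0.27  1.62 -0.01  1.27 -1.75]
turn 0.1154 shift(before turn) [ 1.679 -1.254 -0.062] (after) [ 1.426 -1.536 -0.063]
```

>>> {"method": "jog_arm", "body": {
  "increments": [
    [0.07,0,0,0,8],
    [0.15,0,0,0.01,8],
    [0.2,0,0,0.02,8],
    [0.2,0,0,0.025,8],
    [0.2,-0.05,0,0.025,8],
    [0.2,-0.1,0,0.02,8],
    [0.17,-0.15,0,0.015,8],
    [0.1,-0.2,0,0,8]
  ]
}}

```text
time_s: 20.1
tcp_pos: [0.3912, -0.0614, 0.1821]
tool_rot: [0.036, 0.999, -0.007, -0.009]
contact_force: [0.9, 0.1, -1.8]
grip_width: 0.0196
gripper_force: 60.0
```

>>> {"method": "jog_arm", "body": {
  "increments": [
    [0.05,-0.25,0,0,8],
    [0,-0.3,0,0,8],
    [0,-0.3,0,0,8],
    [0,-0.3,0,0,8],
    [0,-0.25,0,0,8],
    [0,-0.15,0,0,8],
    [0,-0.07,0,0,8],
    [0,0,0,0,8]
  ]
}}

```text
time_s: 21.1
tcp_pos: [0.3756, -0.2222, 0.1846]
tool_rot: [0.036, 0.999, -0.007, -0.008]
contact_force: [-0.1, 0.6, -2.2]
grip_width: 0.0195
gripper_force: 60.0
```

```bash
python3 - <<'E'
from h import *
print(robot.observe()['contact_force']);plan(.3835,-.2824,.13,-.0735)
E
```

```text
[-0.08581902  0.56583889 -2.1595011 ]
t 21.1 tcp [ 0.3756 -0.2222  0.1846] yaw -0.073 tilt [-0.017 -0.012] j [-0.61  0.07  1.84 -0.02  1.23 -2.1 ]
turn 0.0003 shift(before turn) [-0.132 -0.587  0.552] (after) [-0.132 -0.587  0.552]
```

Move over the stand, then check the oatcake's position from both cameras by code.

>>> {"method": "jog_arm", "body": {
  "increments": [
    [-0.02,-0.08,0,0,8],
    [-0.03,-0.13,0,0,8],
    [-0.04,-0.16,0,0,8],
    [-0.03,-0.14,0,0,8],
    [-0.01,-0.08,0.1,0,8],
    [0,0,0.2,0,8],
    [0,0,0.15,0,8],
    [0,0,0,0,8]
  ]
}}

```text
time_s: 22.1
tcp_pos: [0.3831, -0.2824, 0.1392]
tool_rot: [0.036, 0.999, -0.006, -0.009]
contact_force: [-0.1, 0.3, -1.9]
grip_width: 0.0195
gripper_force: 60.0
```

```bash
cat > d.py <<'E'
from h import *
def disc(P0,tag):
    out=[]
    for n in('top','scene'):
        im=snap(n,tag+n+'.png');h=cv2.cvtColor(im,cv2.COLOR_RGB2HSV)
        m=((h[:,:,0]>9)&(h[:,:,0]<26)&(h[:,:,1]>105)&(h[:,:,2]>80)).astype(np.uint8)
        u,v=proj(n,P0)[0].astype(int);k=np.zeros_like(m);k[v-35:v+35,u-40:u+40]=1;m*=k
        nn,l,st,c=cv2.connectedComponentsWithStats(m);i=1+np.argmax(st[1:,4])
        print(n,'pred',u,v,'got',c[i].round(1),st[i],'ray',ray(n,c[i],P0[2])[0].round(4))
E
python3 - <<'E'
from d import *
s=robot.observe();R=Ro.from_quat(s['tool_rot']).as_matrix();t=.2
f=.165*np.cos(t)-.044*np.sin(t)-.037;d=.165*np.sin(t)+.044*np.cos(t)-.010
P=s['tcp_pos']+R@np.array([-f,0,d-.019]);print(P);disc(P,'p1')
plan(.3835,-.2824,.115,-.0735)
E
```

```text
[ 0.49787303 -0.29140735  0.09022638]
top pred 366 210 got [366.4 209.6] [352 195  33  33 726] ray [ 0.5023 -0.2906  0.0902]
scene pred 206 180 got [204.6 181. ] [188 169  35  25 659] ray [ 0.5007 -0.2961  0.0902]
t 22.2 tcp [ 0.3838 -0.2829  0.1407] yaw -0.0728 tilt [-0.017 -0.013] j [-0.7   0.21  1.79 -0.02  1.14 -2.19]
turn 0.0005 shift(before turn) [-0.001  0.008  0.257] (after) [-0.001  0.008  0.257]
```

Centred within about 3 mm. Lowering gently.

>>> {"method": "jog_arm", "body": {
  "increments": [
    [0,0.01,0.08,0,8],
    [0,0,0.1,0,8],
    [0,0,0.06,0,8],
    [0,0,0.03,0,8],
    [0,0,0.03,0,8],
    [0,0,0.03,0,8],
    [0,0,0.03,0,8],
    [0,0,0,0,8]
  ]
}}

```text
time_s: 23.2
tcp_pos: [0.383, -0.2822, 0.1042]
tool_rot: [0.036, 0.999, -0.007, -0.008]
contact_force: [0.3, 0.9, -3.4]
grip_width: 0.0196
gripper_force: 60.0
```

>>> {"method": "jog_arm", "body": {
  "increments": [
    [0,0,0.03,0,8],
    [0,0,0.03,0,8],
    [0,0,0.03,0,8],
    [0,0,0.03,0,8],
    [0,0,0.03,0,8],
    [0,0,0,0,8]
  ]
}}

```text
time_s: 23.95
tcp_pos: [0.3827, -0.2824, 0.0891]
tool_rot: [0.036, 0.999, -0.007, -0.008]
contact_force: [0.0, -0.4, -1.3]
grip_width: 0.0195
gripper_force: 60.0
```

```bash
python3 - <<'E'
from d import *
disc(np.array([.499,-.291,.057]),'p2');print(robot.observe()['contact_force'])
plan(.2638,-.2736,.088,-.0735)
E
```

```text
top pred 364 212 got [364.  211.2] [350 197  33  32 678] ray [ 0.5032 -0.2905  0.057 ]
scene pred 207 189 got [206.4 189.6] [190 180  34  21 564] ray [ 0.4997 -0.2957  0.057 ]
[-0.20363347  0.29652094 -0.63091951]
t 24.05 tcp [ 0.3828 -0.2825  0.0894] yaw -0.0729 tilt [-0.017 -0.013] j [-0.7   0.28  1.84 -0.02  1.02 -2.19]
turn 0.0004 shift(before turn) [1.193 0.002 0.033] (after) [1.193 0.002 0.033]
```

>>> {"method": "jog_arm", "body": {
  "increments": [
    [0,0,0.05,0,8],
    [0.05,0,0,0,8],
    [0.1,0,0.002,0,8],
    [0.2,0,0.004,0,8],
    [0.25,0,0.004,0,8],
    [0.3,0,0.005,0,8],
    [0.3,0,0.005,0,8],
    [0,0,0,0,8]
  ]
}}

```text
time_s: 25.05
tcp_pos: [0.2615, -0.2736, 0.0845]
tool_rot: [0.037, 0.999, -0.007, -0.008]
contact_force: [-0.0, -0.4, -1.5]
grip_width: 0.0196
gripper_force: 60.0
```

```bash
python3 - <<'E'
from d import *
disc(np.array([.499,-.291,.057]),'p3');print(robot.observe()['contact_force'])
plan(.2638,-.2736,.2,-.0735)
E
```

```text
top pred 364 212 got [366.  213.1] [350 198  33  32 842] ray [ 0.4967 -0.297   0.057 ]
scene pred 207 189 got [206.4 189.6] [190 180  34  21 564] ray [ 0.4997 -0.2957  0.057 ]
[-0.0543201   0.19124856 -1.08501693]
t 25.15 tcp [ 0.2631 -0.2741  0.0847] yaw -0.0737 tilt [-0.016 -0.013] j [-0.89  0.08  2.1  -0.03  0.96 -2.37]
turn -0.0001 shift(before turn) [ 0.011 -0.012 -1.153] (after) [ 0.011 -0.012 -1.153]
```

Oatcake rests on the bars, unchanged by the withdrawal. Lift and carry the turner back.

>>> {"method": "jog_arm", "body": {
  "increments": [
    [0,0,-0.4,0,8],
    [0,0,-0.5,0,8],
    [0,0,-0.25,0,8],
    [0,0.3,0,0,8],
    [0,0.4,0,-0.045,8],
    [0,0.4,0,-0.045,8],
    [0,0,0,0,8]
  ]
}}

```text
time_s: 26.02
tcp_pos: [0.2707, -0.1611, 0.1981]
tool_rot: [-0.036, 0.999, -0.006, -0.008]
contact_force: [0.3, -0.5, -0.9]
grip_width: 0.0194
gripper_force: 60.0
```

```bash
python3 - <<'E'
from h import *
plan(.4927,.3088,.2,.067)
E
```

```text
t 26.025 tcp [ 0.2707 -0.1611  0.1981] yaw 0.0724 tilt [-0.016 -0.013] j [-0.64 -0.25  2.1  -0.02  1.29 -2.27]
turn 0.0035 shift(before turn) [-2.554  4.524 -0.117] (after) [-2.529  4.538 -0.117]
```

>>> {"method": "jog_arm", "body": {
  "increments": [
    [-0.211,0.378,0,0.0035,8],
    [-0.211,0.378,0,0,8],
    [-0.211,0.378,0,0,8],
    [-0.211,0.378,0,0,8],
    [-0.211,0.378,0,0,8],
    [-0.211,0.378,0,0,8]
  ]
}}

```text
time_s: 26.78
tcp_pos: [0.3832, 0.0731, 0.1929]
tool_rot: [-0.031, 0.999, -0.006, -0.009]
contact_force: [0.8, -1.1, -1.9]
grip_width: 0.02
gripper_force: 60.0
```

>>> {"method": "jog_arm", "body": {
  "increments": [
    [-0.211,0.378,0,0,8],
    [-0.211,0.378,0,0,8],
    [-0.211,0.378,0,0,8],
    [-0.211,0.378,0,0,8],
    [-0.211,0.378,0,0,8],
    [-0.211,0.378,0,0,8],
    [0,0,0,0,8],
    [0,0,0,0,8]
  ]
}}

```text
time_s: 27.78
tcp_pos: [0.4942, 0.3057, 0.1873]
tool_rot: [-0.031, 0.999, -0.006, -0.009]
contact_force: [0.4, 0.3, -1.8]
grip_width: 0.0197
gripper_force: 60.0
```

```bash
python3 - <<'E'
from h import *
plan(.4927,.3088,.08,.067)
E
```

```text
t 27.775 tcp [0.4942 0.3057 0.1873] yaw 0.0625 tilt [-0.018 -0.013] j [ 0.49  0.4   1.43 -0.    1.33 -1.14]
turn -0.0028 shift(before turn) [-0.007  0.045  1.073] (after) [-0.008  0.045  1.073]
```

>>> {"method": "jog_arm", "body": {
  "increments": [
    [0,0.045,0.3,-0.0028,8],
    [0,0,0.4,0,8],
    [0,0,0.3,0,8],
    [0,0,0.1,0,8],
    [0,0,0,0,8]
  ]
}}

```text
time_s: 28.4
tcp_pos: [0.492, 0.3089, 0.0785]
tool_rot: [-0.033, 0.999, -0.006, -0.009]
contact_force: [-0.1, 0.3, -1.2]
grip_width: 0.0193
gripper_force: 60.0
```

```bash
python3 - <<'E'
from h import *
plan(.4927,.3088,.07,.067)
E
```

```text
t 28.4 tcp [0.492  0.3089 0.0785] yaw 0.0667 tilt [-0.017 -0.013] j [ 0.5   0.51  1.54 -0.    1.11 -1.14]
turn -0.0002 shift(before turn) [-0.008 -0.     0.084] (after) [-0.008 -0.     0.084]
```

>>> {"method": "jog_arm", "body": {
  "increments": [
    [0,0,0.07,0,10],
    [0,0,0.04,0,10],
    [0,0,0.04,0,10],
    [0,0,0,0,10]
  ],
  "force": 15
}}

```text
time_s: 28.9
tcp_pos: [0.4917, 0.3091, 0.063]
tool_rot: [-0.034, 0.999, -0.006, -0.009]
contact_force: [1.0, -0.5, -1.5]
grip_width: 0.0199
gripper_force: 15.0
```

>>> {"method": "jog_arm", "body": {
  "increments": [
    [0,0,0.03,0,10],
    [0,0,0.03,0,10],
    [0,0,0.03,0,10],
    [0,0,0.02,0,10],
    [0,0,0,0,10]
  ]
}}

```text
time_s: 29.52
tcp_pos: [0.4915, 0.3089, 0.0525]
tool_rot: [-0.034, 0.999, -0.006, -0.009]
contact_force: [-3.7, -1.7, 9.3]
grip_width: 0.0198
gripper_force: 15.0
```

```bash
python3 - <<'E'
from h import *
plan(.4927,.3088,.0525,.067);im=snap('wrist','w5.png')
h=cv2.cvtColor(cv2.imread('pics/w5.png'),cv2.COLOR_BGR2HSV)
m=((h[:,:,0]>8)&(h[:,:,0]<25)&(h[:,:,1]>70)&(h[:,:,2]>140)).astype(np.uint8);m[:,:200]=0;m[:,360:]=0
print([(r,np.where(m[r])[0][[0,-1]].tolist()) for r in(100,120,180,260,300)],np.where(m.sum(1)>25)[0][0])
E
```

```text
t 29.525 tcp [0.4915 0.3089 0.0525] yaw 0.0674 tilt [-0.017 -0.013] j [ 0.5   0.54  1.56 -0.    1.06 -1.14]
turn 0.0003 shift(before turn) [-0.012 -0.002  0.   ] (after) [-0.012 -0.002  0.   ]
[(100, [256, 305]), (120, [256, 305]), (180, [258, 304]), (260, [259, 304]), (300, [260, 303])] 79
```

The handle is level again (end width 49 px as at first). Releasing and backing away.

>>> {"method": "jog_arm", "body": {
  "increments": [
    [0,0,-0.015,0,10],
    [0,0,0,0,10],
    [0,0,0,0,40],
    [0,0,0,0,50],
    [0,0,0,0,50],
    [0,0,0,0,50],
    [0,0,-0.3,0,50],
    [0,0,-0.5,0,50]
  ]
}}

```text
time_s: 30.58
tcp_pos: [0.492, 0.3095, 0.1331]
tool_rot: [-0.034, 0.999, -0.007, -0.01]
contact_force: [0.5, 0.2, 1.1]
grip_width: 0.0497
gripper_force: 0.0
```

>>> {"method": "jog_arm", "body": {
  "increments": [
    [0,0,-0.35,0,50],
    [0,0,0,0,50],
    [0,0,0,0,50]
  ]
}}

```text
time_s: 30.95
tcp_pos: [0.493, 0.3102, 0.1676]
tool_rot: [-0.034, 0.999, -0.006, -0.009]
contact_force: [0.8, 0.0, 0.2]
grip_width: 0.05
gripper_force: 0.0
```

```bash
python3 - <<'E'
from d import *
plan(.492,.309,.17,.067);s=robot.observe();im=snap('wrist','w6.png')
h=cv2.cvtColor(im,cv2.COLOR_RGB2HSV)
m=((h[:,:,0]>8)&(h[:,:,0]<25)&(h[:,:,1]>70)&(h[:,:,2]>140)).astype(np.uint8);m[:,:200]=0;m[:,360:]=0
r=np.where(m.sum(1)>15)[0];print('rows',r[0],r[-1],[(q,np.where(m[q])[0][[0,-1]].tolist()) for q in(r[0]+5,r[0]+20,r[0]+60,r[-1]-20,r[-1]-5)])
a=.067;ex=np.array([np.cos(a),np.sin(a)]);ey=np.array([-ex[1],ex[0]]);o=np.array([.607,.3175])
print(pw([[*(o+x*ex+y*ey),.082] for x in(-.195,-.075) for y in(.01,-.01)],s['tcp_pos'],s['tool_rot']).round(1))
disc(np.array([.499,-.291,.057]),'p4')
a,b=cv2.imread('pics/p4top.png'),cv2.imread('pics/p4scene.png')
cv2.imwrite('pics/fin.png',np.vstack([np.hstack([cv2.resize(a[150:260,150:240],(360,440))[:290],cv2.resize(b[140:240,160:260],(400,400))[:290]]),np.hstack([cv2.resize(im[:,200:380,::-1],(360,840))[100:400],cv2.resize(b[180:280,370:430],(240,400))[:300],np.zeros((300,160,3),np.uint8)])]))
E
```

```text
t 30.95 tcp [0.493  0.3102 0.1676] yaw 0.0674 tilt [-0.018 -0.013] j [ 0.5   0.42  1.45 -0.    1.29 -1.14]
turn 0.0002 shift(before turn) [ 0.011 -0.012 -0.024] (after) [ 0.011 -0.012 -0.024]
rows 94 258 [(np.int64(99), [252, 294]), (np.int64(114), [267, 294]), (np.int64(154), [267, 294]), (np.int64(238), [269, 294]), (np.int64(253), [269, 294])]
[[299.1  99.7]
 [269.7  99.8]
 [297.3 265.7]
 [270.7 265.5]]
top pred 364 212 got [366.1 213.2] [350 197  33  33 843] ray [ 0.4967 -0.2971  0.057 ]
scene pred 207 189 got [206.4 189.6] [190 180  34  21 564] ray [ 0.4997 -0.2957  0.057 ]
```

```bash
python3 - <<'E'
from h import *
for f in('top','p4top'):
    im=cv2.imread(f'pics/{f}.png');h=cv2.cvtColor(im,cv2.COLOR_BGR2HSV);r=(slice(160,206),slice(160,195))
    b=((h[:,:,0]>95)&(h[:,:,0]<130)&(h[:,:,2]>130));k=np.zeros_like(b);k[164:204,162:195]=1
    ys,xs=np.where(b&k);w=((h[:,:,0]>8)&(h[:,:,0]<25)&(h[:,:,2]>150)&(h[:,:,1]>80));k[:]=0;k[195:245,160:200]=1;y2,x2=np.where(w&k)
    for n,x,y in(('blade',xs,ys),('handle',x2,y2)): print(f,n,len(x),x.mean().round(2) if len(x) else 0,y.mean().round(2) if len(x) else 0,(x.min(),x.max(),y.min(),y.max()) if len(x) else 0)
print(robot.observe()['contact_force'],robot.observe()['time_s'])
E
```

```text
top blade 431 176.4 182.42 (np.int64(169), np.int64(184), np.int64(168), np.int64(197))
top handle 210 173.2 220.39 (np.int64(170), np.int64(176), np.int64(202), np.int64(239))
p4top blade 217 176.14 176.08 (np.int64(169), np.int64(184), np.int64(169), np.int64(186))
p4top handle 25 175.2 215.4 (np.int64(174), np.int64(176), np.int64(211), np.int64(221))
[-0.17886599  0.24996899 -0.094601  ] 31.1
```

```bash
python3 -c "
from plant import robot
print(robot.sign_off())"
```

```text
the job is handed in; nothing more can be done
None
```

I handed the job in at about 31 s: by the cameras the oatcake lies centred across both bars to within about 6 mm, and the turner is level on its rest about 2 mm from home; no verdict was returned.

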